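# Shut the oak bit case for the night

### The job

Shut the oak bit case on the bench mat for the night: push both of its open drawers fully home, and push its raised lid over and lower it gently until it lies closed on the rim. Do it with the fingertips alone, without lifting the case or shoving it about, and leave everything else on the bench and in the case's tray where it is.

Things in the scene. Friction and masses are not known exactly. Their poses are not given: they have to be found in the camera images.
- case: Loose oak box, 3 to 4 kg in all, level on the bench (z = 0); without lid 180 deep (x), 260 wide (y), 72 high. Origin: centre of its underside; x from drawer front (face x = -90, turned roughly to world +y) to hinged back (x = +90), y to the left as seen facing the drawers, z up. Tray in its front half; behind, bits stand up to 15 above the rim. May slide if pushed with over 15 N.
- drawer_left (a joint): How far the left drawer (at y = +62.5 in the case's frame) is pulled out, in m: 0 = home, its overlay front shut against the case's front; it comes out along the case's -x, up to 0.085. Starts 0.025 to 0.070. It stays where it is left; about 2 to 3 N pushes it.
- drawer_right (a joint): The same for the right drawer (at y = -62.5 in the case's frame).
- drawer_left_front (a point): Centre of the outer face of the left drawer's front: a flat board 120 wide, 38 high (9 to 47 above the bench), 12 thick, standing proud of the case (home, this point is at x = -102 in the case's frame), with a flush brass ring in its middle and nothing that sticks out. Moves with the drawer.
- drawer_right_front (a point): The same for the right drawer.
- lid (a joint): Opening angle of the lid in rad: 0 = closed, lying on the rim; 1.57 = upright; more = leaning back, away from the drawers, up to a stop at 1.95. Starts 1.55 to 1.85. Its hinges are stiff: it stays at any angle; pushing it at the free edge takes up to about 5 N.
- lid_hinge (a point): Middle of the lid's hinge line, on the top of the case's back: (90, 0, 72) mm in the case's frame. The hinge line is along the case's y. The lid turns about it.
- lid_edge (a point): Middle of the lid's free edge, on its outer (top) face. The lid is a hollow shell, 180 from hinge line to free edge, 260 wide, 26 thick (8 top board, 10 side walls). Closed, this point is at (-90, 0, 98) in the case's frame and the flat outer face looks up; open, that face looks to the back, away from the drawers.
- collet: Bystander: small brass cylinder 24 across, 22 high, standing in the left half of the case's tray. Origin: centre of its underside.
- slip_stone: Bystander: grey sharpening stone 22 x 75 x 12 lying in the right half of the case's tray. Origin: centre of its underside.
- tin_a: Bystander: steel tin 58 across, 76 high, standing beside the case's left flank. Origin: centre of its underside.
- tin_b: Bystander: another such tin, standing behind the case's back.
- glue_bottle: Bystander: white glue bottle with a red nozzle, 54 across, 148 high. Origin: centre of its underside.
- pliers: Bystander: pliers with yellow handles, 160 long, 14 high, lying some 250 to 280 mm in front of the case's centre. Origin: at its pivot, on the bench.
- screwdriver: Bystander: screwdriver lying on the bench, 200 long, 26 high, red handle. Origin: under its middle.
- sanding_block: Bystander: cork sanding block with blue abrasive underneath, 100 x 60 x 32. Origin: centre of its underside.

How it is judged:
By the outcome, as a careful person would: the job done as asked, in the order asked, and still so for the second after the job is handed in, with the robot touching nothing.
It also fails if it takes over 72 s, if anything falls off the work surface, if the arm or the gripper's body presses on something with over 40 N, if the wrist force passes 120 N, or if a joint passes its speed limit or range.

### The arm

A 6-joint arm with a two-finger parallel gripper is mounted at the origin on the work surface. World frame = base frame: x ahead of the robot, y to its left, z up, the work surface at z = 0. Lengths are in m, angles in rad, forces in N, time in s.
With the tool pointing down it reaches from about 0.35 to 0.975 m from the base axis. Payload 4.9 kg.
Tool frame: the origin (TCP) lies at the very end of the fingers, on their centre line; the grasp point (between the pads) lies ctrl.hold_point_z behind it (ctrl.hold_point_z is the distance from the TCP to the grasp point, in m); z points along the fingers, y is the line along which they close (so a half turn about z gives the same grasp; the last joint's range is limited). The gripper opens to 85 mm and grips with 20 to 120 N. Pads are 22 mm wide; open, the fingers measure 114 mm over their backs; the gripper's body (76 mm by 85 mm) begins 54 mm behind the grasp point. The pads swing forward as they close: fully open they stand 13 mm farther back than shut.
Start: joints at [1.091, 0.053, 1.613, -0, 1.476, -0.119], TCP at [0.221, 0.585, 0.231] pointing down, gripper open.
Joint ranges: [-3.01, 3.01], [-1.01, 2.22], [0.06, 2.58], [-1.02, 4.17], [0.09, 2.62], [-3.14, 3.14]. Speed limits (rad/s): [2.57, 2.57, 3.14, 3.14, 3.14, 3.14].

### API

Orientations are given as a rotation vector (axis times angle).
In Python, from station import ctrl gives the robot as it stands. The module is installed in compiled form; this text tells all that it offers.
- The arm moves only by the tool jog_arm, never from a script. Its argument "deltas" is a list of rows, each a list of 3 entries, a list of its own where there are three numbers: the closure, from -1 (fully open) to 1 (shut), then the shift along the world's x, y, z scaled (see below), then the turn, a rotation vector about the world's x, y, z scaled (see below). A call has 1 to 12 rows; each row is the pose to reach, as a shift and turn from the pose commanded when the call began, turning the shorter way round; what a row does not reach only later rows make up. The controller multiplies each number of a shift by 0.4 m and each number of a turn by 180 degrees. A row lasts 1/12 s, in which the tool goes at most 41.7 mm and 7.16 degrees, less where a joint would pass 70% of its speed; a pose out of reach is approached as far as the arm can. A call with a number of a shift or a turn outside -1 to 1 is refused whole. A call with a gripper value outside its range is refused whole. The fingers move at their own pace and stop on an object; "squeeze" is the grip in N (left out, the last holds). Time passes only in rows, so rows that repeat a pose let the fingers close. It gives the time, the measured TCP pose, the force, the opening and the grip force at its end, in the units of the state.
- ctrl.get_obs(): the state, without advancing time (a new reading comes with each control period).
- ctrl.get_image(name): name is "side" or "top" or "wrist"; returns the picture (480x640x3 uint8, red, green, blue); there is no depth.
- ctrl.get_calibration(name): a dict with "K" (3x3 intrinsics, pixels), "extrinsics" (4x4, takes a point from world to camera coordinates). Camera axes: x right, y down, z forward; pixel columns grow to the right and rows downward; lengths in m; the calibration is good to about 2 mm. A picture is of the moment at which its call begins: read the wrist's pose just before it. get_calibration takes no time and is no camera call; for the wrist camera it gives the pose at the moment of the call.
- ctrl.finish_job(): hands the job in; it is judged then, once.
The state is a dict: "t": time; "q": joint angles; "dq": joint speeds; "effort": joint torques, N m; "tool_pos": TCP position; "tool_rot": TCP orientation; "contact_force": force on the tool from outside, world axes, zero at the start; "wrist_torque": the same for the moment, N m; "opening": finger opening in m; "grip_force": force on a finger pad.
Only numpy, scipy, OpenCV 4.12 (cv2) and the standard library are available. Lean on these libraries where they do the work, as an engineer would, in place of code of your own. Each camera call takes 0.05 s, during which the arm holds its last target. There are 200 camera calls.

## Working session

There is one attempt and no reset: what is moved stays moved. The work goes in short steps, Python scripts to look and compute and a tool call to move; the robot and the scene stay as the last step left them, time stands still between calls to the robot, and variables do not carry over. Pictures are saved under pics/ and viewed, at most 10 in all, crops included, and the job is handed in when it is done.

Besides the shell and the picture viewer there is one more tool, called after "Request:" by a JSON object that holds its "op" and its "data". jog_arm: Moves the arm, as the interface text tells. Its arguments: {"type":"object","properties":{"deltas":{"type":"array","items":{"type":"array"}},"squeeze":{"type":"number"}},"required":["deltas"]}

```bash
mkdir -p pics; python3 - <<'E'
from station import ctrl
import cv2,numpy as np
o=ctrl.get_obs();print({k:np.round(v,3) for k,v in o.items()},ctrl.hold_point_z)
for n in("top","side"):
    im=ctrl.get_image(n);cv2.imwrite(f"pics/{n}0.png",im[...,::-1])
    c=ctrl.get_calibration(n);print(n,np.round(c["K"],1).tolist(),np.round(c["extrinsics"],4).tolist())
E
```

```text
{'t': np.float64(0.0), 'q': array([ 1.091,  0.053,  1.614,  0.   ,  1.476, -0.119]), 'dq': array([ 0.001,  0.001, -0.001, -0.001, -0.   , -0.001]), 'effort': array([ 1.0000e-03, -3.9369e+01, -3.7017e+01, -0.0000e+00,  7.0000e-03,
       -0.0000e+00]), 'tool_pos': array([0.22 , 0.584, 0.23 ]), 'tool_rot': array([-5.64e-01, -3.09e+00,  3.00e-03]), 'contact_force': array([-0.429,  0.66 ,  0.069]), 'wrist_torque': array([ 0.02 , -0.01 , -0.038]), 'grip_force': np.float64(0.0), 'opening': np.float64(0.085)} 0.0187
top [[554.9, 0.0, 315.8], [0.0, 554.9, 241.2], [0.0, 0.0, 1.0]] [[0.0084, -0.9999, 0.0077, -0.0099], [-0.9914, -0.0093, -0.1303, 0.552], [0.1303, -0.0066, -0.9915, 1.2224], [0.0, 0.0, 0.0, 1.0]]
side [[551.7, 0.0, 312.6], [0.0, 551.7, 249.7], [0.0, 0.0, 1.0]] [[0.968, 0.2511, -0.0026, -0.5405], [0.1862, -0.7245, -0.6637, -0.0319], [-0.1685, 0.6419, -0.748, 1.6949], [0.0, 0.0, 0.0, 1.0]]
```

View pics/top0.png

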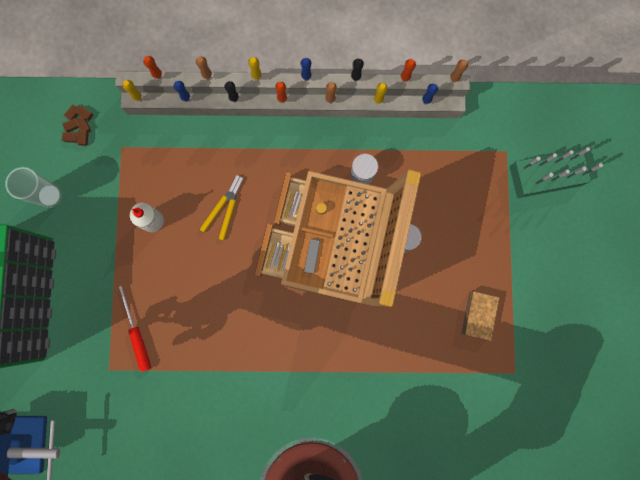

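View pics/side0.png

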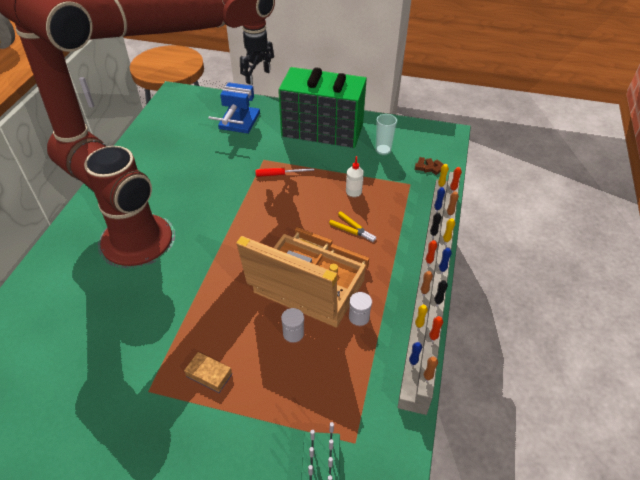

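The top view shows the case centred near (340,237), with its drawers facing left in the image (+y) and the lid leaning right. Tin_a is at (365,167) and tin_b at (410,237). The side view shows the lid's outer face at about (290,275). Next I'll enlarge both views to measure.

```bash
python3 - <<'E'
import cv2
a=cv2.imread("pics/top0.png")[160:310,250:430];cv2.imwrite("pics/top0c.png",cv2.resize(a,None,fx=4,fy=4,interpolation=cv2.INTER_CUBIC))
a=cv2.imread("pics/side0.png")[220:345,220:390];cv2.imwrite("pics/side0c.png",cv2.resize(a,None,fx=4,fy=4,interpolation=cv2.INTER_CUBIC))
E
```

```text
(no output)
```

View pics/top0c.png

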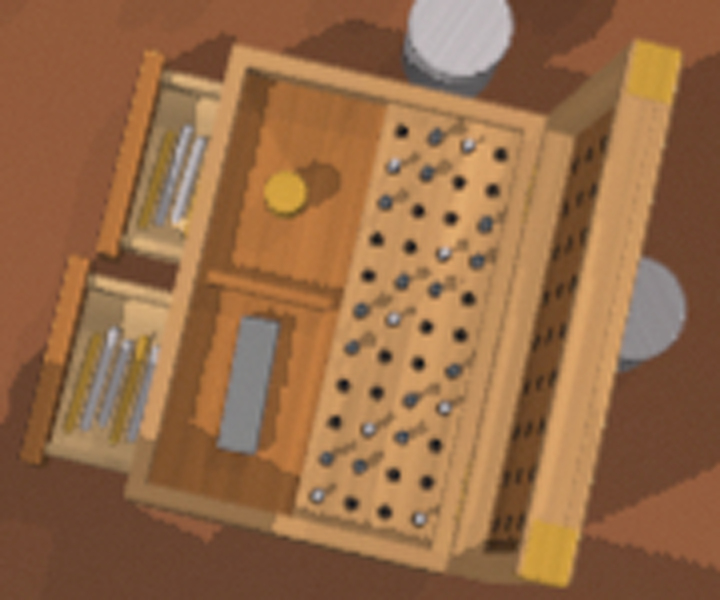

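View pics/side0c.png

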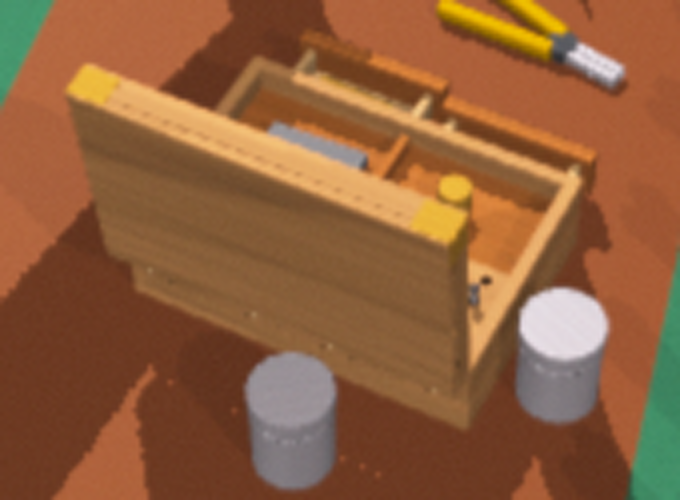

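Top crop: the rim corners are at (236,45), (128,497), (545,118) and (440,570). The outer edges of the drawer fronts run (148,52)–(100,252) and (75,258)–(25,460). The lid's outer free corners are at (682,50) and (570,585). In the side crop the same lid corners are at (445,245) and (70,97). I'll turn these into positions.

```bash
cat > h.py <<'E'
from station import ctrl
import cv2,numpy as np
def P(n):
    c=ctrl.get_calibration(n);return np.array(c["K"]),np.array(c["extrinsics"])
def plane(n,uv,z):
    K,E=P(n);R,t=E[:3,:3],E[:3,3];o=-R.T@t;d=R.T@np.linalg.inv(K)@[*uv,1];return o+d*(z-o[2])/d[2]
def tri(n1,a,n2,b):
    Ms=[P(n)[0]@P(n)[1][:3] for n in(n1,n2)]
    X=cv2.triangulatePoints(*Ms,np.float64(a).reshape(2,1),np.float64(b).reshape(2,1))[:,0];return X[:3]/X[3]
T=lambda u,v:(u/4+250,v/4+160)
S=lambda u,v:(u/4+220,v/4+220)
E
python3 - <<'E'
from h import *
np.set_printoptions(precision=4,suppress=True)
r=[plane("top",T(*p),.072) for p in[(236,45),(128,497),(545,118),(440,570)]]
FL,FR,BL,BR=r
print(np.array(r)); c=sum(r)/4
yd=(FL-FR+BL-BR);yaw=np.arctan2(yd[1],yd[0])-np.pi/2; print("c",c,"yaw x-axis",yaw, np.linalg.norm(FL-FR),np.linalg.norm(FL-BL))
ex=np.array([np.cos(yaw),np.sin(yaw),0]);ey=np.array([-ex[1],ex[0],0])
f=lambda p:np.array([(p-c)@ex,(p-c)@ey,p[2]])
for n,ps in dict(DL=[(148,52),(100,252)],DR=[(75,258),(25,460)]).items():
    for p in ps: q=plane("top",T(*p),.047);print(n,q,f(q))
for n,a,b in[("lidL out",(682,50),(445,245)),("lidR out",(570,585),(70,97)),("lidL in",(635,40),(467,210)),("lidR in",(520,575),(95,65)),("rimFL",(236,45),(582,175)),("collet",(287,190),(455,187))]:
    q=tri("top",T(*a),"side",S(*b));print(n,q,f(q))
for n,p in dict(tinA=(460,32),tinB=(636,310)).items():
    q=plane("top",T(*p),.076);print(n,q,f(q))
for n,p in dict(bottletop=(138,212),pliers=(231,195)).items(): print(n,plane("top",p,.14 if n[0]=='b' else .01))
E
```

```text
[[ 0.7052  0.0117  0.072 ]
 [ 0.452   0.0681  0.072 ]
 [ 0.6652 -0.1611  0.072 ]
 [ 0.4139 -0.102   0.072 ]]
c [ 0.559  -0.0458  0.072 ] yaw x-axis -1.7957802360278168 0.2594056535923312 0.17742894986852867
DL [0.7071 0.0621 0.047 ] [-0.1383  0.1202  0.047 ]
DL [0.5911 0.0874 0.047 ] [-0.1371  0.0016  0.047 ]
DR [0.5876 0.1015 0.047 ] [-0.15  -0.005  0.047]
DR [0.4734 0.1271 0.047 ] [-0.1495 -0.1221  0.047 ]
lidL out [ 0.6572 -0.2034  0.2497] [0.1317 0.1309 0.2497]
lidR out [ 0.4054 -0.1467  0.2457] [ 0.1326 -0.1273  0.2457]
lidL in [ 0.6626 -0.1795  0.254 ] [0.1072 0.1308 0.254 ]
lidR in [ 0.4114 -0.1222  0.2503] [ 0.1074 -0.1269  0.2503]
rimFL [0.7051 0.0122 0.0774] [-0.0892  0.1294  0.0774]
collet [ 0.6228 -0.0172  0.0745] [-0.0421  0.0558  0.0745]
tinA [ 0.7129 -0.1134  0.076 ] [0.0316 0.165  0.076 ]
tinB [ 0.5569 -0.2098  0.076 ] [0.1603 0.0345 0.076 ]
bottletop [0.5964 0.3675 0.14  ]
pliers [0.6625 0.194  0.01  ]
```

Request:
{"op": "jog_arm", "data": {"deltas": [[1, [0.8, -0.9, 0], [0, 0, -0.457]], [1, [0.8, -0.9, 0], [0, 0, -0.457]], [1, [0.8, -0.9, 0], [0, 0, -0.457]], [1, [0.8, -0.9, 0], [0, 0, -0.457]], [1, [0.8, -0.9, 0], [0, 0, -0.457]], [1, [0.8, -0.9, 0], [0, 0, -0.457]], [1, [0.8, -0.9, 0], [0, 0, -0.457]], [1, [0.8, -0.9, 0], [0, 0, -0.457]], [1, [0.8, -0.9, 0], [0, 0, -0.457]], [1, [0.8, -0.9, 0], [0, 0, -0.457]], [1, [0.8, -0.9, 0], [0, 0, -0.457]], [1, [0.8, -0.9, 0], [0, 0, -0.457]]]}}

```text
t: 1.1
tool_pos: [0.5425, 0.2213, 0.2307]
tool_rot: [2.465, 1.946, -0.001]
contact_force: [-0.7, -0.4, -0.5]
opening: 0.0002
grip_force: 0.0
```

Request:
{"op": "jog_arm", "data": {"deltas": [[1, [0.29, -0.275, 0], [0, 0, 0]], [1, [0.29, -0.275, 0], [0, 0, 0]], [1, [0.29, -0.275, 0], [0, 0, 0]], [1, [0.29, -0.275, 0], [0, 0, 0]], [1, [0.29, -0.275, 0], [0, 0, 0]], [1, [0.29, -0.275, -0.1], [0, 0, 0]], [1, [0.29, -0.275, -0.2], [0, 0, 0]], [1, [0.29, -0.275, -0.28], [0, 0, 0]], [1, [0.29, -0.275, -0.36], [0, 0, 0]], [1, [0.29, -0.275, -0.44], [0, 0, 0]], [1, [0.29, -0.275, -0.5], [0, 0, 0]], [1, [0.29, -0.275, -0.5], [0, 0, 0]]]}}

```text
t: 2.1
tool_pos: [0.6509, 0.1145, 0.0235]
tool_rot: [-2.451, -1.952, 0.017]
contact_force: [-2.1, 0.3, -0.6]
opening: -0.0003
grip_force: 0.0
```

Request:
{"op": "jog_arm", "data": {"deltas": [[1, [-0.0025, -0.011, 0], [0, 0, 0]], [1, [-0.005, -0.022, 0], [0, 0, 0]], [1, [-0.0075, -0.033, 0], [0, 0, 0]], [1, [-0.01, -0.044, 0], [0, 0, 0]], [1, [-0.0125, -0.055, 0], [0, 0, 0]], [1, [-0.015, -0.066, 0], [0, 0, 0]], [1, [-0.0175, -0.077, 0], [0, 0, 0]], [1, [-0.02, -0.088, 0], [0, 0, 0]], [1, [-0.0225, -0.099, 0], [0, 0, 0]], [1, [-0.025, -0.11, 0], [0, 0, 0]], [1, [-0.027, -0.12, 0], [0, 0, 0]], [1, [-0.029, -0.126, 0], [0, 0, 0]]]}}

```text
t: 3.1
tool_pos: [0.6451, 0.0638, 0.0313]
tool_rot: [2.458, 1.957, 0.0]
contact_force: [0.7, 0.9, 0.8]
opening: 0.0001
grip_force: 1.1
```

Request:
{"op": "jog_arm", "data": {"deltas": [[1, [-0.0006, -0.0025, 0], [0, 0, 0]], [1, [-0.0011, -0.005, 0], [0, 0, 0]], [1, [-0.0017, -0.0075, 0], [0, 0, 0]], [1, [-0.0022, -0.01, 0], [0, 0, 0]], [1, [-0.0028, -0.0125, 0], [0, 0, 0]], [1, [-0.0034, -0.015, 0], [0, 0, 0]], [1, [-0.004, -0.0175, 0], [0, 0, 0]], [1, [-0.0046, -0.02, 0], [0, 0, 0]], [1, [-0.0046, -0.02, 0], [0, 0, 0]]]}}

```text
t: 3.85
tool_pos: [0.6431, 0.0561, 0.0312]
tool_rot: [2.458, 1.957, -0.001]
contact_force: [1.3, 1.8, 0.8]
opening: -0.0001
grip_force: 0.7
```

Request:
{"op": "jog_arm", "data": {"deltas": [[1, [-0.0003, -0.0015, 0], [0, 0, 0]], [1, [-0.0006, -0.003, 0], [0, 0, 0]], [1, [-0.001, -0.0045, 0], [0, 0, 0]], [1, [-0.0014, -0.006, 0], [0, 0, 0]], [1, [-0.0017, -0.0075, 0], [0, 0, 0]], [1, [-0.0017, -0.0075, 0], [0, 0, 0]]]}}

```text
t: 4.35
tool_pos: [0.6424, 0.0532, 0.0312]
tool_rot: [-2.457, -1.957, 0.0]
contact_force: [2.5, 0.0, 1.2]
opening: 0.0
grip_force: 0.8
```

```bash
python3 - <<'E'
from h import *
a=ctrl.get_image("top")[160:310,250:430,::-1];b=ctrl.get_image("side")[220:345,220:390,::-1]
f=lambda x:cv2.resize(x,(400,300),interpolation=cv2.INTER_CUBIC)
cv2.imwrite("pics/c1.png",np.hstack([f(a),f(b)]));print(ctrl.get_obs()["contact_force"],ctrl.get_obs()["tool_pos"])
E
```

```text
[ 1.35906677  1.14128765 -1.09686914] [0.64235461 0.05321982 0.03116785]
```

View pics/c1.png

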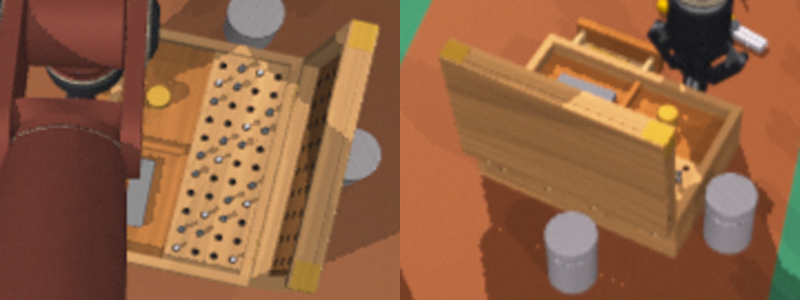

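The top view is blocked by the arm. The side view shows the left drawer nearly home at about (740,110), so I'll keep pushing slowly until the force rises.

Request:
{"op": "jog_arm", "data": {"deltas": [[1, [-0.0003, -0.0015, 0], [0, 0, 0]], [1, [-0.0006, -0.003, 0], [0, 0, 0]], [1, [-0.001, -0.0045, 0], [0, 0, 0]], [1, [-0.0012, -0.005, 0], [0, 0, 0]], [1, [-0.0012, -0.005, 0], [0, 0, 0]]]}}

```text
t: 4.87
tool_pos: [0.6421, 0.0519, 0.0312]
tool_rot: [-2.457, -1.957, -0.001]
contact_force: [2.6, 4.1, -1.2]
opening: 0.0001
grip_force: 2.4
```

Request:
{"op": "jog_arm", "data": {"deltas": [[1, [-0.0003, -0.0015, 0], [0, 0, 0]], [1, [-0.0006, -0.0025, 0], [0, 0, 0]], [1, [-0.0006, -0.0025, 0], [0, 0, 0]]]}}

```text
t: 5.12
tool_pos: [0.6421, 0.0519, 0.0312]
tool_rot: [-2.456, -1.956, -0.004]
contact_force: [2.6, 7.7, -1.9]
opening: 0.0001
grip_force: 4.0
```

Request:
{"op": "jog_arm", "data": {"deltas": [[1, [0.02, 0.08, 0], [0, 0, 0]], [1, [0.04, 0.178, 0], [0, 0, 0]], [1, [0.04, 0.178, 0], [0, 0, 0]], [1, [-0.03, 0.195, 0], [0, 0, 0]], [1, [-0.1, 0.21, 0], [0, 0, 0]], [1, [-0.17, 0.225, 0], [0, 0, 0]], [1, [-0.22, 0.24, 0], [0, 0, 0]], [1, [-0.258, 0.246, 0], [0, 0, 0]], [1, [-0.258, 0.246, 0], [0, 0, 0]], [1, [-0.258, 0.246, 0], [0, 0, 0]]]}}

```text
t: 5.95
tool_pos: [0.5381, 0.1482, 0.0312]
tool_rot: [2.456, 1.957, -0.002]
contact_force: [-0.2, 0.5, 0.4]
opening: -0.0001
grip_force: 0.0
```

Request:
{"op": "jog_arm", "data": {"deltas": [[1, [-0.0025, -0.011, 0], [0, 0, 0]], [1, [-0.005, -0.022, 0], [0, 0, 0]], [1, [-0.0075, -0.033, 0], [0, 0, 0]], [1, [-0.01, -0.044, 0], [0, 0, 0]], [1, [-0.0125, -0.055, 0], [0, 0, 0]], [1, [-0.015, -0.066, 0], [0, 0, 0]], [1, [-0.0175, -0.077, 0], [0, 0, 0]], [1, [-0.02, -0.088, 0], [0, 0, 0]], [1, [-0.0225, -0.099, 0], [0, 0, 0]], [1, [-0.025, -0.11, 0], [0, 0, 0]], [1, [-0.028, -0.12, 0], [0, 0, 0]], [1, [-0.03, -0.13, 0], [0, 0, 0]]]}}

```text
t: 6.95
tool_pos: [0.5266, 0.0964, 0.0315]
tool_rot: [2.457, 1.957, 0.001]
contact_force: [1.9, 1.6, 1.1]
opening: 0.0006
grip_force: 1.1
```

Request:
{"op": "jog_arm", "data": {"deltas": [[1, [-0.0008, -0.0035, 0], [0, 0, 0]], [1, [-0.0016, -0.007, 0], [0, 0, 0]], [1, [-0.0024, -0.0105, 0], [0, 0, 0]], [1, [-0.0032, -0.014, 0], [0, 0, 0]], [1, [-0.004, -0.0175, 0], [0, 0, 0]], [1, [-0.0048, -0.021, 0], [0, 0, 0]], [1, [-0.0056, -0.0245, 0], [0, 0, 0]], [1, [-0.0064, -0.028, 0], [0, 0, 0]], [1, [-0.0072, -0.0315, 0], [0, 0, 0]], [1, [-0.0078, -0.034, 0], [0, 0, 0]], [1, [-0.0078, -0.034, 0], [0, 0, 0]]]}}

```text
t: 7.87
tool_pos: [0.5233, 0.0829, 0.0312]
tool_rot: [-2.458, -1.957, 0.001]
contact_force: [1.4, 2.3, 0.3]
opening: -0.0003
grip_force: 0.6
```

Request:
{"op": "jog_arm", "data": {"deltas": [[1, [-0.0003, -0.0015, 0], [0, 0, 0]], [1, [-0.0006, -0.003, 0], [0, 0, 0]], [1, [-0.001, -0.0045, 0], [0, 0, 0]], [1, [-0.0012, -0.005, 0], [0, 0, 0]], [1, [-0.0012, -0.005, 0], [0, 0, 0]]]}}

```text
t: 8.28
tool_pos: [0.5228, 0.0811, 0.0312]
tool_rot: [-2.457, -1.957, 0.0]
contact_force: [0.7, 0.4, 0.6]
opening: 0.0001
grip_force: 0.8
```

Request:
{"op": "jog_arm", "data": {"deltas": [[1, [-0.0003, -0.0015, 0], [0, 0, 0]], [1, [-0.0006, -0.003, 0], [0, 0, 0]], [1, [-0.001, -0.0045, 0], [0, 0, 0]], [1, [-0.0012, -0.005, 0], [0, 0, 0]], [1, [-0.0012, -0.005, 0], [0, 0, 0]]]}}

```text
t: 8.7
tool_pos: [0.5224, 0.0791, 0.0312]
tool_rot: [-2.457, -1.957, 0.0]
contact_force: [0.8, 1.4, -0.9]
opening: -0.0001
grip_force: 0.8
```

Request:
{"op": "jog_arm", "data": {"deltas": [[1, [-0.0003, -0.0015, 0], [0, 0, 0]], [1, [-0.0006, -0.0025, 0], [0, 0, 0]], [1, [-0.0006, -0.0025, 0], [0, 0, 0]]]}}

```text
t: 8.95
tool_pos: [0.5224, 0.0789, 0.0312]
tool_rot: [-2.457, -1.956, -0.002]
contact_force: [1.9, 6.3, -1.5]
opening: -0.0002
grip_force: 2.8
```

Request:
{"op": "jog_arm", "data": {"deltas": [[1, [0.02, 0.09, 0], [0, 0, 0]], [1, [0.022, 0.1, 0.05], [0, 0, 0]], [1, [0.022, 0.1, 0.15], [0, 0, 0]], [1, [0.022, 0.1, 0.25], [0, 0, 0]], [1, [0.022, 0.1, 0.35], [0, 0, 0]], [1, [0.022, 0.1, 0.45], [0, 0, 0]], [1, [0.022, 0.1, 0.55], [0, 0, 0]], [1, [0.022, 0.1, 0.65], [0, 0, 0]], [1, [0.022, 0.1, 0.7], [0, 0, 0]], [1, [0.022, 0.1, 0.7], [0, 0, 0]]]}}

```text
t: 9.78
tool_pos: [0.5332, 0.1178, 0.3187]
tool_rot: [2.452, 1.952, 0.013]
contact_force: [-0.1, -0.1, 1.0]
opening: -0.0003
grip_force: 0.0
```

```bash
python3 - <<'E'
from h import *
a=ctrl.get_image("top")[160:310,250:430,::-1];b=ctrl.get_image("side")[220:345,220:390,::-1]
f=lambda x:cv2.resize(x,(400,300),interpolation=cv2.INTER_CUBIC)
cv2.imwrite("pics/c2.png",np.hstack([f(a),f(b)]));print(ctrl.get_obs()["tool_pos"],ctrl.get_obs()["contact_force"])
E
```

```text
[0.53118334 0.1177032  0.31201635] [-0.25801066 -0.57155431 -0.92683008]
```

View pics/c2.png

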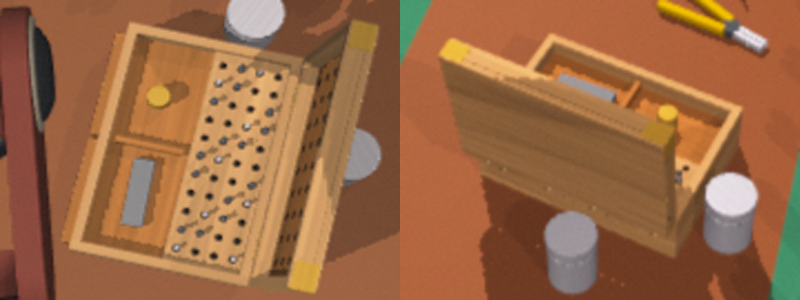

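Both drawer fronts now lie flush along the case front, from about (120,40) to (65,240), and the case hasn't moved. Next I'll cross over the lid to get behind it.

Request:
{"op": "jog_arm", "data": {"deltas": [[1, [-0.003, -0.1, 0], [0, 0, 0]], [1, [-0.006, -0.2, 0], [0, 0, 0]], [1, [-0.01, -0.3, 0], [0, 0, 0]], [1, [-0.013, -0.4, 0], [0, 0, 0]], [1, [-0.017, -0.5, 0], [0, 0, 0]], [1, [-0.02, -0.6, 0], [0, 0, 0]], [1, [-0.024, -0.7, 0], [0, 0, 0]], [1, [-0.028, -0.8, 0], [0, 0, 0]], [1, [-0.028, -0.85, 0], [0, 0, 0]], [1, [-0.028, -0.85, 0], [0, 0, 0]], [1, [-0.028, -0.85, 0], [0, 0, 0]]]}}

```text
t: 10.8
tool_pos: [0.5186, -0.2224, 0.3081]
tool_rot: [-2.456, -1.951, 0.003]
contact_force: [-0.7, 0.3, 0.2]
opening: 0.0001
grip_force: 0.0
```

Request:
{"op": "jog_arm", "data": {"deltas": [[1, [0, 0, -0.06], [0, 0, 0]], [1, [0, 0, -0.12], [0, 0, 0]], [1, [0, 0, -0.18], [0, 0, 0]], [1, [0, 0, -0.22], [0, 0, 0]], [1, [0, 0, -0.22], [0, 0, 0]], [1, [0, 0, -0.22], [0, 0, 0]]]}}

```text
t: 11.3
tool_pos: [0.519, -0.2201, 0.2214]
tool_rot: [-2.453, -1.957, 0.002]
contact_force: [-0.0, 0.3, -0.1]
opening: 0.0
grip_force: 0.0
```

Request:
{"op": "jog_arm", "data": {"deltas": [[1, [0.003, 0.012, 0], [0, 0, 0]], [1, [0.006, 0.025, 0], [0, 0, 0]], [1, [0.009, 0.038, 0], [0, 0, 0]], [1, [0.011, 0.05, 0], [0, 0, 0]], [1, [0.013, 0.06, 0], [0, 0, 0]], [1, [0.016, 0.07, 0], [0, 0, 0]], [1, [0.018, 0.08, 0], [0, 0, 0]], [1, [0.02, 0.09, 0], [0, 0, 0]], [1, [0.023, 0.1, 0], [0, 0, 0]], [1, [0.025, 0.11, 0], [0, 0, 0]], [1, [0.027, 0.12, 0], [0, 0, 0]], [1, [0.029, 0.127, 0], [0, 0, 0]]]}}

```text
t: 12.3
tool_pos: [0.5318, -0.1716, 0.2243]
tool_rot: [2.456, 1.955, -0.0]
contact_force: [-1.6, -4.6, 3.4]
opening: 0.0003
grip_force: 2.3
```

```bash
cat > arc.py <<'E'
import numpy as np,sys
from station import ctrl
o=ctrl.get_obs();p=o["tool_pos"];print(np.round(p,4),np.round(o["contact_force"],1))
c=np.array([.559,-.0458]);yaw=-1.7958;ex=np.array([np.cos(yaw),np.sin(yaw)]);r=.150
x=(p[:2]-c)@ex;print("xcase",x,"ycase",(p[:2]-c)@[-ex[1],ex[0]])
start,stop,step,base=map(float,sys.argv[1:5]) # base: angle of commanded pose at the start
g=lambda t:np.array([.09-r*np.cos(t)+.026*np.sin(t)+.011,.072+r*np.sin(t)+.026*np.cos(t)])
print("model",g(np.radians(base)))
for t in np.arange(start,stop-1e-6,-step):
    d=g(np.radians(t))-g(np.radians(base));w=[*(d[0]*ex),d[1]];print(round(t,1),np.round(np.array(w)/.4,3).tolist())
E
python3 arc.py 87 0 3 90
```

```text
[ 0.5318 -0.1716  0.2243] [-1.6 -4.6  3.4]
xcase 0.1286796828359535 ycase 0.0015760461877884144
model [0.127 0.222]
87.0 [0.004, 0.019, 0.003]
84.0 [0.009, 0.039, 0.005]
81.0 [0.013, 0.058, 0.006]
78.0 [0.018, 0.077, 0.005]
75.0 [0.022, 0.097, 0.004]
72.0 [0.027, 0.116, 0.002]
69.0 [0.031, 0.135, -0.002]
66.0 [0.035, 0.154, -0.006]
63.0 [0.04, 0.173, -0.011]
60.0 [0.044, 0.191, -0.018]
57.0 [0.048, 0.209, -0.025]
54.0 [0.052, 0.227, -0.033]
51.0 [0.056, 0.244, -0.043]
48.0 [0.06, 0.261, -0.053]
45.0 [0.063, 0.277, -0.064]
42.0 [0.067, 0.293, -0.076]
39.0 [0.07, 0.308, -0.088]
36.0 [0.074, 0.322, -0.102]
33.0 [0.077, 0.335, -0.116]
30.0 [0.08, 0.348, -0.131]
27.0 [0.082, 0.36, -0.147]
24.0 [0.085, 0.372, -0.163]
21.0 [0.087, 0.382, -0.18]
18.0 [0.09, 0.391, -0.197]
15.0 [0.092, 0.4, -0.215]
12.0 [0.093, 0.408, -0.233]
9.0 [0.095, 0.414, -0.252]
6.0 [0.096, 0.42, -0.271]
3.0 [0.097, 0.425, -0.29]
0.0 [0.098, 0.429, -0.31]
```

Request:
{"op": "jog_arm", "data": {"deltas": [[1, [0.002, 0.01, 0.002], [0, 0, 0]], [1, [0.004, 0.019, 0.003], [0, 0, 0]], [1, [0.007, 0.029, 0.004], [0, 0, 0]], [1, [0.009, 0.039, 0.005], [0, 0, 0]], [1, [0.011, 0.048, 0.006], [0, 0, 0]], [1, [0.013, 0.058, 0.006], [0, 0, 0]], [1, [0.016, 0.068, 0.006], [0, 0, 0]], [1, [0.018, 0.077, 0.005], [0, 0, 0]], [1, [0.02, 0.087, 0.005], [0, 0, 0]], [1, [0.022, 0.097, 0.004], [0, 0, 0]], [1, [0.025, 0.106, 0.003], [0, 0, 0]], [1, [0.027, 0.116, 0.002], [0, 0, 0]]]}}

```text
t: 13.3
tool_pos: [0.5423, -0.1241, 0.224]
tool_rot: [-2.457, -1.957, -0.0]
contact_force: [-0.2, -3.2, 3.4]
opening: 0.0001
grip_force: 2.2
```

```bash
python3 arc.py 70.5 54 1.5 72
```

```text
[ 0.5423 -0.1241  0.224 ] [-0.2 -3.2  3.4]
xcase 0.08007494439963317 ycase 0.0011935887786232238
model [0.07937492 0.22269292]
70.5 [0.002, 0.01, -0.002]
69.0 [0.004, 0.019, -0.003]
67.5 [0.007, 0.029, -0.005]
66.0 [0.009, 0.038, -0.008]
64.5 [0.011, 0.047, -0.01]
63.0 [0.013, 0.057, -0.013]
61.5 [0.015, 0.066, -0.016]
60.0 [0.017, 0.075, -0.019]
58.5 [0.019, 0.084, -0.023]
57.0 [0.021, 0.093, -0.027]
55.5 [0.023, 0.102, -0.031]
54.0 [0.025, 0.111, -0.035]
```

Request:
{"op": "jog_arm", "data": {"deltas": [[1, [0.002, 0.01, -0.002], [0, 0, 0]], [1, [0.004, 0.019, -0.003], [0, 0, 0]], [1, [0.007, 0.029, -0.005], [0, 0, 0]], [1, [0.009, 0.038, -0.008], [0, 0, 0]], [1, [0.011, 0.047, -0.01], [0, 0, 0]], [1, [0.013, 0.057, -0.013], [0, 0, 0]], [1, [0.015, 0.066, -0.016], [0, 0, 0]], [1, [0.017, 0.075, -0.019], [0, 0, 0]], [1, [0.019, 0.084, -0.023], [0, 0, 0]], [1, [0.021, 0.093, -0.027], [0, 0, 0]], [1, [0.023, 0.102, -0.031], [0, 0, 0]], [1, [0.025, 0.111, -0.035], [0, 0, 0]]]}}

```text
t: 14.3
tool_pos: [0.5524, -0.0798, 0.2099]
tool_rot: [-2.457, -1.957, -0.0]
contact_force: [-0.2, -1.9, 4.5]
opening: 0.0001
grip_force: 1.9
```

```bash
python3 arc.py 52.5 36 1.5 54;python3 arc.py 34.5 18 1.5 36
```

```text
[ 0.5524 -0.0798  0.2099] [-0.2 -1.9  4.5]
xcase 0.03459216475588975 ycase 0.0011155538240899187
model [0.03386665 0.20863497]
52.5 [0.002, 0.009, -0.005]
51.0 [0.004, 0.017, -0.009]
49.5 [0.006, 0.026, -0.014]
48.0 [0.008, 0.034, -0.019]
46.5 [0.01, 0.042, -0.025]
45.0 [0.011, 0.05, -0.03]
43.5 [0.013, 0.058, -0.036]
42.0 [0.015, 0.066, -0.042]
40.5 [0.017, 0.073, -0.049]
39.0 [0.018, 0.081, -0.055]
37.5 [0.02, 0.088, -0.062]
36.0 [0.022, 0.095, -0.069]
[ 0.5524 -0.0798  0.2099] [-0.2 -1.9  4.5]
xcase 0.03459216475588975 ycase 0.0011155538240899187
model [-0.00507013  0.18120223]
34.5 [0.002, 0.007, -0.007]
33.0 [0.003, 0.014, -0.014]
31.5 [0.005, 0.02, -0.022]
30.0 [0.006, 0.026, -0.029]
28.5 [0.007, 0.033, -0.037]
27.0 [0.009, 0.038, -0.045]
25.5 [0.01, 0.044, -0.053]
24.0 [0.011, 0.05, -0.061]
22.5 [0.013, 0.055, -0.069]
21.0 [0.014, 0.06, -0.078]
19.5 [0.015, 0.065, -0.087]
18.0 [0.016, 0.07, -0.095]
```

Request:
{"op": "jog_arm", "data": {"deltas": [[1, [0.002, 0.009, -0.005], [0, 0, 0]], [1, [0.004, 0.017, -0.009], [0, 0, 0]], [1, [0.006, 0.026, -0.014], [0, 0, 0]], [1, [0.008, 0.034, -0.019], [0, 0, 0]], [1, [0.01, 0.042, -0.025], [0, 0, 0]], [1, [0.011, 0.05, -0.03], [0, 0, 0]], [1, [0.013, 0.058, -0.036], [0, 0, 0]], [1, [0.015, 0.066, -0.042], [0, 0, 0]], [1, [0.017, 0.073, -0.049], [0, 0, 0]], [1, [0.018, 0.081, -0.055], [0, 0, 0]], [1, [0.02, 0.088, -0.062], [0, 0, 0]], [1, [0.022, 0.095, -0.069], [0, 0, 0]]]}}

```text
t: 15.3
tool_pos: [0.5611, -0.0418, 0.1822]
tool_rot: [-2.457, -1.957, -0.0]
contact_force: [-0.1, -1.3, 4.1]
opening: 0.0001
grip_force: 1.6
```

Request:
{"op": "jog_arm", "data": {"deltas": [[1, [0.002, 0.007, -0.007], [0, 0, 0]], [1, [0.003, 0.014, -0.014], [0, 0, 0]], [1, [0.005, 0.02, -0.022], [0, 0, 0]], [1, [0.006, 0.026, -0.029], [0, 0, 0]], [1, [0.007, 0.033, -0.037], [0, 0, 0]], [1, [0.009, 0.038, -0.045], [0, 0, 0]], [1, [0.01, 0.044, -0.053], [0, 0, 0]], [1, [0.011, 0.05, -0.061], [0, 0, 0]], [1, [0.013, 0.055, -0.069], [0, 0, 0]], [1, [0.014, 0.06, -0.078], [0, 0, 0]], [1, [0.015, 0.065, -0.087], [0, 0, 0]], [1, [0.016, 0.07, -0.095], [0, 0, 0]]]}}

```text
t: 16.3
tool_pos: [0.5674, -0.014, 0.1439]
tool_rot: [-2.457, -1.957, 0.0]
contact_force: [0.3, 0.7, 2.8]
opening: 0.0
grip_force: 1.2
```

```bash
python3 arc.py 17 6 1 18;python3 arc.py 5.5 0 .5 6
```

```text
[ 0.5674 -0.014   0.1439] [0.3 0.7 2.8]
xcase -0.03284012489769122 ycase 0.0011375673631358225
model [-0.03362404  0.14308002]
17.0 [0.001, 0.003, -0.006]
16.0 [0.001, 0.006, -0.012]
15.0 [0.002, 0.009, -0.018]
14.0 [0.003, 0.011, -0.024]
13.0 [0.003, 0.014, -0.03]
12.0 [0.004, 0.016, -0.036]
11.0 [0.004, 0.019, -0.042]
10.0 [0.005, 0.021, -0.049]
9.0 [0.005, 0.023, -0.055]
8.0 [0.006, 0.025, -0.061]
7.0 [0.006, 0.027, -0.067]
6.0 [0.007, 0.029, -0.074]
[ 0.5674 -0.014   0.1439] [0.3 0.7 2.8]
xcase -0.03284012489769122 ycase 0.0011375673631358225
model [-0.04546054  0.11353684]
5.5 [0.0, 0.001, -0.003]
5.0 [0.0, 0.002, -0.006]
4.5 [0.001, 0.003, -0.01]
4.0 [0.001, 0.003, -0.013]
3.5 [0.001, 0.004, -0.016]
3.0 [0.001, 0.005, -0.019]
2.5 [0.001, 0.006, -0.023]
2.0 [0.001, 0.006, -0.026]
1.5 [0.002, 0.007, -0.029]
1.0 [0.002, 0.007, -0.032]
0.5 [0.002, 0.008, -0.036]
0.0 [0.002, 0.009, -0.039]
```

Request:
{"op": "jog_arm", "data": {"deltas": [[1, [0.001, 0.003, -0.006], [0, 0, 0]], [1, [0.001, 0.006, -0.012], [0, 0, 0]], [1, [0.002, 0.009, -0.018], [0, 0, 0]], [1, [0.003, 0.011, -0.024], [0, 0, 0]], [1, [0.003, 0.014, -0.03], [0, 0, 0]], [1, [0.004, 0.016, -0.036], [0, 0, 0]], [1, [0.004, 0.019, -0.042], [0, 0, 0]], [1, [0.005, 0.021, -0.049], [0, 0, 0]], [1, [0.005, 0.023, -0.055], [0, 0, 0]], [1, [0.006, 0.025, -0.061], [0, 0, 0]], [1, [0.006, 0.027, -0.067], [0, 0, 0]], [1, [0.007, 0.029, -0.074], [0, 0, 0]]]}}

```text
t: 17.3
tool_pos: [0.5702, -0.0025, 0.1147]
tool_rot: [-2.457, -1.957, 0.0]
contact_force: [-0.5, 1.7, 2.9]
opening: -0.0002
grip_force: 1.2
```

Request:
{"op": "jog_arm", "data": {"deltas": [[1, [0, 0.001, -0.003], [0, 0, 0]], [1, [0, 0.002, -0.006], [0, 0, 0]], [1, [0.001, 0.003, -0.01], [0, 0, 0]], [1, [0.001, 0.003, -0.013], [0, 0, 0]], [1, [0.001, 0.004, -0.016], [0, 0, 0]], [1, [0.001, 0.005, -0.019], [0, 0, 0]], [1, [0.001, 0.006, -0.023], [0, 0, 0]], [1, [0.001, 0.006, -0.026], [0, 0, 0]], [1, [0.002, 0.007, -0.029], [0, 0, 0]], [1, [0.002, 0.007, -0.032], [0, 0, 0]], [1, [0.002, 0.008, -0.034], [0, 0, 0]], [1, [0.002, 0.008, -0.034], [0, 0, 0]]]}}

```text
t: 18.3
tool_pos: [0.5709, 0.0004, 0.1009]
tool_rot: [2.457, 1.957, -0.001]
contact_force: [0.0, -0.2, 0.5]
opening: -0.0001
grip_force: 0.2
```

Now the last few millimetres, in small steps until the force rises.

Request:
{"op": "jog_arm", "data": {"deltas": [[1, [0, 0, -0.001], [0, 0, 0]], [1, [0, 0, -0.002], [0, 0, 0]], [1, [0, 0, -0.003], [0, 0, 0]], [1, [0, 0, -0.004], [0, 0, 0]], [1, [0, 0, -0.005], [0, 0, 0]], [1, [0, 0, -0.005], [0, 0, 0]]]}}

```text
t: 18.8
tool_pos: [0.5711, 0.0006, 0.0993]
tool_rot: [2.457, 1.957, 0.0]
contact_force: [-0.6, 0.1, 0.9]
opening: -0.0003
grip_force: 0.7
```

Request:
{"op": "jog_arm", "data": {"deltas": [[1, [0, 0, -0.001], [0, 0, 0]], [1, [0, 0, -0.002], [0, 0, 0]], [1, [0, 0, -0.002], [0, 0, 0]]]}}

```text
t: 19.05
tool_pos: [0.5712, 0.0006, 0.0986]
tool_rot: [2.457, 1.957, 0.001]
contact_force: [-0.1, 1.5, 1.3]
opening: -0.0003
grip_force: 1.0
```

Request:
{"op": "jog_arm", "data": {"deltas": [[1, [0, 0, -0.001], [0, 0, 0]], [1, [0, 0, -0.002], [0, 0, 0]], [1, [0, 0, -0.003], [0, 0, 0]], [1, [0, 0, -0.003], [0, 0, 0]]]}}

```text
t: 19.38
tool_pos: [0.5713, 0.0006, 0.0985]
tool_rot: [-2.457, -1.957, -0.0]
contact_force: [-3.2, 1.8, 7.9]
opening: 0.0001
grip_force: 3.9
```

Request:
{"op": "jog_arm", "data": {"deltas": [[1, [0, 0, -0.001], [0, 0, 0]], [1, [0, 0, -0.002], [0, 0, 0]], [1, [0, 0, -0.002], [0, 0, 0]]]}}

```text
t: 19.63
tool_pos: [0.5713, 0.0006, 0.0985]
tool_rot: [-2.457, -1.957, 0.0]
contact_force: [-5.6, 2.6, 10.5]
opening: 0.0003
grip_force: 5.7
```

The tool stopped at z = 0.0985 with the force rising, so the lid is on the rim. I'll lift clear, move aside and check.

Request:
{"op": "jog_arm", "data": {"deltas": [[1, [0, 0, 0.02], [0, 0, 0]], [1, [0, 0, 0.1], [0, 0, 0]], [1, [0, 0, 0.2], [0, 0, 0]], [1, [0, 0, 0.3], [0, 0, 0]], [1, [0, 0.1, 0.35], [0, 0, 0]], [1, [-0.05, 0.2, 0.35], [0, 0, 0]], [1, [-0.1, 0.3, 0.35], [0, 0, 0]], [1, [-0.15, 0.4, 0.35], [0, 0, 0]], [1, [-0.2, 0.5, 0.35], [0, 0, 0]], [1, [-0.25, 0.6, 0.35], [0, 0, 0]], [1, [-0.3, 0.68, 0.35], [0, 0, 0]], [1, [-0.3, 0.68, 0.35], [0, 0, 0]]]}}

```text
t: 20.63
tool_pos: [0.4485, 0.2759, 0.2363]
tool_rot: [-2.453, -1.961, -0.0]
contact_force: [-1.2, -0.3, 1.0]
opening: 0.0002
grip_force: 0.0
```

```bash
python3 - <<'E'
from h import *
a=ctrl.get_image("top")[130:330,190:456,::-1];b=ctrl.get_image("side")[190:365,180:413,::-1]
f=lambda x:cv2.resize(x,(400,300),interpolation=cv2.INTER_CUBIC)
cv2.imwrite("pics/c3.png",np.hstack([f(a),f(b)]));print(ctrl.get_obs()["tool_pos"],ctrl.get_obs()["dq"])
E
```

```text
[0.44974599 0.27433562 0.23625794] [-0.05849494  0.00705443 -0.00652819 -0.02138297 -0.00189837 -0.02273692]
```

View pics/c3.png

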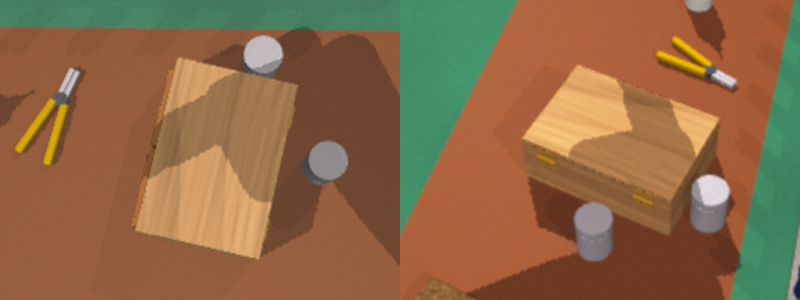

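The lid is flat on the rim (corners about (178,58), (298,85), (260,258) and (135,230)). Both drawer fronts are flush, and the tins and pliers are where they were. I'll hand it in.

```bash
python3 -c "
from station import ctrl
print(ctrl.finish_job())"
```

```text
the job is handed in; nothing more can be done
None
```

I pushed both drawers home and lowered the lid gently onto the rim, and the last pictures show the case, tins and pliers where they were; the job is handed in at about 21 s.

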